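# Hang the pail on the latched hook

## Task

Put the small steel pail away on the two-pronged hook stand: swing the stand's keeper bar well clear of the prongs, hang the pail by its handle so that the handle lies down in the bends of both prongs, let go, and then swing the keeper bar fully shut over the handle. Leave the loose things lying about the bench where they are.

Things in the scene. Friction and masses are not known exactly. Their poses are not given: they have to be found in the camera images.
- pail: Loose open steel pail, about 0.3 kg, upright: 85 mm tall, rim 112 mm across. A stiff handle of 10 mm round steel bar (fixed, does not fold) arches over it: uprights at y = +-63 mm and a straight level grip bar between them along the pail's y, its axis 165 mm above the underside, 75 mm free between rim and bar. Origin: centre of the underside; z up.
- handle (a point): Middle of the centre line of the pail's grip bar (165 mm above the pail's underside); axes as the pail's: y runs along the bar.
- stand: Hook stand fixed to the bench: wood base 16 mm thick, x -50 to 120, y -125 to 55 mm; narrow steel column at x 76 to 90 mm with a 110 mm wide crossbar, top 240 mm up; from it two prongs run to -x (see seat); post at x 0, y -100 mm carries the keeper bar. Origin: on the bench below the middle between the prongs' bends; x from prong tips to column, y left, z up.
- seat (a point): Where the middle of the pail's bar lies when hung right, 209 mm up, midway between the bends; axes as the stand's, bar along y. Prongs: 8 mm round bar at y +-40 mm, nothing between them. Axis of each: level, 230 mm up, from column to x 22 mm; dips to the bend, 200 mm up at x -6 to 6 mm; rises to the tip at x -30 mm, 232 mm up (top 236).
- keeper (a joint): Turn of the keeper bar about the upright axis at point hinge, rad. 0 = shut: the bar (steel, 14 mm wide, 240 to 248 mm above the bench) lies along the stand's +y over both bends and closes them from above. Grows as the knob swings toward the stand's -x; at 1.57 the bar points to -x. Stops at 0 and 2.0; stays where left; about 0.5 N at the knob moves it.
- hinge (a point): Keeper bar's axis, at its underside level, on the stand's post (stand x = 0, y = -100 mm, 239 mm up).
- knob (a point): Middle of the black upright knob (round, 18 mm thick, 35 mm tall, from 248 to 283 mm above the bench) standing on the keeper bar near its free end, 165 mm from the hinge axis. It can be pushed from the side or pinched from above.
- tub: Bystander: loose open steel tub without handle, 100 mm across, 85 mm tall. Origin: centre of its underside.
- jar: Bystander: glass jar with steel cap, 64 mm across, 85 mm tall.
- disc: Bystander: loose wooden disc, 56 mm across, 34 mm tall.
- hammer: Bystander: hammer lying flat.
- saw: Bystander: back saw lying flat, 380 mm long, blade 75 mm wide, 24 mm high at the handle.
- offcut: Bystander: wooden offcut, 140 x 60 x 35 mm.
- driver: Bystander: screwdriver lying flat.
Not all that is in view belongs to the job. What is shaped like the pail but green, orange or red is not meant.

How it is judged:
On the way, in this order (a step that is already met when the one before it is completed fails the run):
1. the keeper bar is swung open, clear of the prongs (past 0.8 rad) (value of joint keeper above 0.8 rad), for 0.1 s.
2. the pail hangs by its handle in the bends of both prongs, let go (x of handle in the frame of seat between -0.02 and 0.02 m and y of handle in the frame of seat between -0.025 and 0.025 m and z of handle in the frame of seat between -0.01 and 0.012 m and angle between pail's own z axis and vertical below 0.3 rad and contact force between pail and stand above 1 N and contact force between the fingers and pail below 0.1 N), for 0.2 s.
At the end, for the whole second after the job is handed in: The pail hangs at rest from the stand, upright within 0.3 rad, its handle bar's middle at the seat within 20 mm along x, 25 mm along y and about 10 mm in height, released; and the keeper bar is shut over it (below 0.12 rad) (all of step 2 and value of joint keeper below 0.12 rad and linear speed of pail below 0.03 m/s); the robot touches nothing.
It fails at once if a loose bystander is shoved more than 40 mm (distance of any of tub, jar, disc, hammer, saw, offcut, driver from where it was at the start of the episode above 0.04 m).
It also fails if it takes over 72 s, if anything falls off the work surface, if the arm or the gripper's body presses on something with over 40 N, if the wrist force passes 120 N, or if a joint passes its speed limit or range.

## Robot

A 6-joint arm with a two-finger parallel gripper is mounted at the origin on the work surface. World frame = base frame: x ahead of the robot, y to its left, z up, the work surface at z = 0. Lengths are in m, angles in rad, forces in N, time in s.
With the tool pointing down it reaches from about 0.375 to 0.9 m from the base axis. Payload 3.1 kg.
Tool frame: the origin (TCP) lies midway between the tips of the shut fingers; the grasp point (between the pads) lies 19 mm behind it (manip.pinch_z is the distance from the TCP to the grasp point, in m); z points along the fingers, y is the line along which they close (so a half turn about z gives the same grasp; the last joint's range is limited). The gripper opens to 85 mm and grips with 20 to 120 N. Pads are 22 mm wide; open, the fingers measure 114 mm over their backs; the gripper's body (76 mm by 85 mm) begins 54 mm behind the grasp point. The pads swing forward as they close: fully open they stand 13 mm farther back than shut.
Start: joints at [1.05, 0.527, 1.433, -0, 1.181, -0.178], TCP at [0.21, 0.589, 0.231] pointing down, gripper open.
Joint ranges: [-3.08, 3.08], [-0.75, 2.2], [0.22, 2.44], [-1.43, 4.57], [0, 2.65], [-2.85, 2.85]. Speed limits (rad/s): [2.79, 2.79, 3.14, 3.14, 3.14, 3.14].

## Interface

Orientations are given as a unit quaternion [x, y, z, w].
In Python, from station import manip, viewer, ticket gives the robot as it stands.
- The arm moves only by the shell command python3 -m creep 'ROWS' [FORCE]. ROWS is JSON, a list of rows, each an object with "slide": the shift along the tool's x, y, z in cm, a list of three; "angular": the turn, a rotation vector about the tool's x, y, z in rad, a list of three; "claw": the opening, from -1 (shut) to 1 (fully open). A call has 1 to 10 rows; each row shifts and turns the commanded pose from where the row before left it, along the tool's axes as they then stand; what a row does not reach is not made up. A row lasts 1/12 s, in which the tool goes at most 41.7 mm and 7.16 degrees, less where a joint would pass 70% of its speed; a pose out of reach is approached as far as the arm can. A call with a gripper value outside its range is refused whole. The fingers move at their own pace and stop on an object; FORCE is the grip in N (left out, the last holds). Time passes only in rows, so rows that do not move let the fingers close. It gives the time, the measured TCP pose, the force, the opening and the grip force at its end, in the units of the state.
- manip.sense(): the state, without advancing time (a new reading comes with each control period).
- viewer.snapshot(name): name is "scene" or "top"; returns the picture (384x512x3 uint8, blue, green, red); there is no depth.
- viewer.calibration(name): a dict with "fov_y" (degrees; the focal length in pixels is half the picture's height over the tangent of half this angle, whatever the lens; pixels are square), "cx", "cy" (the principal point, pixels), "k1" (the pictures are not rectified: a ray, as slopes to the right and down, at radius r is drawn at 1 + k1 r^2 times it, then the intrinsics apply), "T" (4x4, takes a point from camera to world coordinates). Camera axes: x right, y up, looking along -z (the intrinsics and any distortion apply to the point x, -y, -z); pixel columns grow to the right and rows downward; lengths in m; the calibration is good to about 2 mm. A picture is of the moment at which its call begins. calibration takes no time and is no camera call.
- ticket.sign_off(): hands the job in; it is judged then, once.
The state is a dict: "t": time; "q": joint angles; "qd": joint speeds; "tau": joint torques, N m; "tcp_pos": TCP position; "tool_rot": TCP orientation; "force": force on the tool from outside, world axes, zero at the start; "ft_torque": the same for the moment, N m; "finger_gap": opening from 0.0 (shut) to 1.0 (fully open); "gripper_force": force on a finger pad.
Only numpy, scipy, OpenCV 4.12 (cv2) and the standard library are available. Lean on these libraries where they do the work, as an engineer would, in place of code of your own. Each camera call takes 0.05 s, during which the arm holds its last target. There are 200 camera calls.

## Working session

There is one attempt and no reset: what is moved stays moved. The work goes in short steps, Python scripts to look and compute and a shell command to move; the robot and the scene stay as the last step left them, time stands still between calls to the robot, and variables do not carry over. Pictures are saved under pics/ and viewed, at most 10 in all, crops included, and the job is handed in when it is done.

```bash
mkdir -p pics; ls; python3 - <<'E'
from station import manip, viewer
import cv2, json
for n in("scene","top"):
    cv2.imwrite(f"pics/{n}0.png",cv2.resize(viewer.snapshot(n),(800,600)))
    print(viewer.calibration(n))
print(manip.sense(), manip.pinch_z)
E
```

```text
pics
{'fov_y': 56.11979847170029, 'cx': 260.6905778747875, 'cy': 192.72756487654317, 'k1': 0.001095779512616873, 'T': array([[-0.40139805, -0.77418262,  0.4894087 ,  1.09187328],
       [ 0.91589706, -0.33724869,  0.21770601,  0.21206491],
       [-0.00349177,  0.53563475,  0.84444255,  1.13371847],
       [ 0.        ,  0.        ,  0.        ,  1.        ]])}
{'fov_y': 51.718172650359925, 'cx': 256.7108685590801, 'cy': 198.22684091799232, 'k1': -0.05613842942687529, 'T': array([[-0.00634404,  0.99772586, -0.0671034 ,  0.47148996],
       [-0.99997383, -0.00656315, -0.00304533, -0.0461715 ],
       [-0.00347882,  0.06708232,  0.99774138,  1.46858938],
       [ 0.        ,  0.        ,  0.        ,  1.        ]])}
{'t': 0.1, 'q': array([ 1.04953531e+00,  5.28377380e-01,  1.43377964e+00, -1.64569002e-05,
        1.18141260e+00, -1.78531148e-01]), 'qd': array([-0.00026103, -0.00317276, -0.00097455,  0.00140133,  0.0002551 ,
       -0.00106437]), 'tau': array([-5.65889077e-04, -4.43303311e+01, -1.78586107e+01, -2.60711595e-04,
        3.89125751e-03,  1.51271644e-05]), 'tcp_pos': array([0.20970303, 0.58807931, 0.23042717]), 'tool_rot': array([ 1.70524280e-01,  9.85352979e-01, -9.31197403e-04, -3.31703720e-04]), 'force': array([ 0.06435439,  0.33381315, -0.5772388 ]), 'ft_torque': array([-0.04120367, -0.03312746,  0.02875768]), 'gripper_force': 0.0, 'finger_gap': 1.0023489299026944} 0.0187
```

View pics/scene0.png

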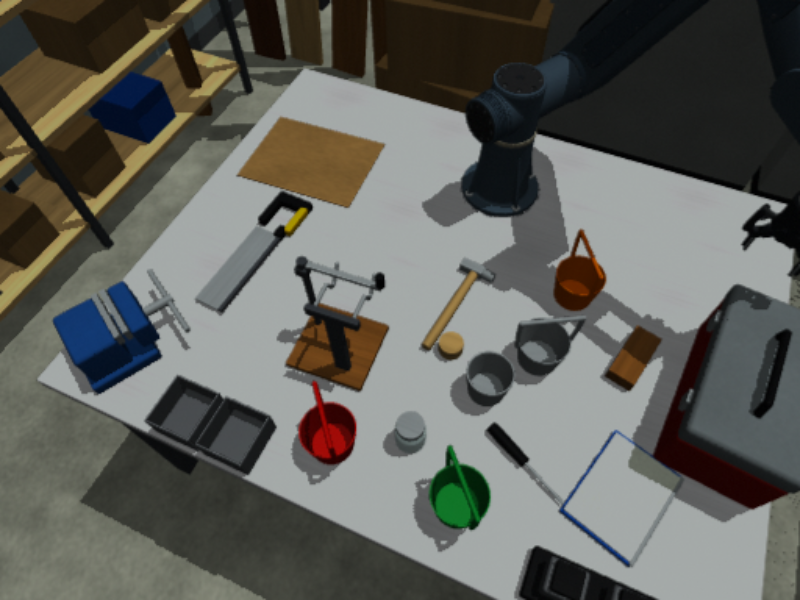

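View pics/top0.png

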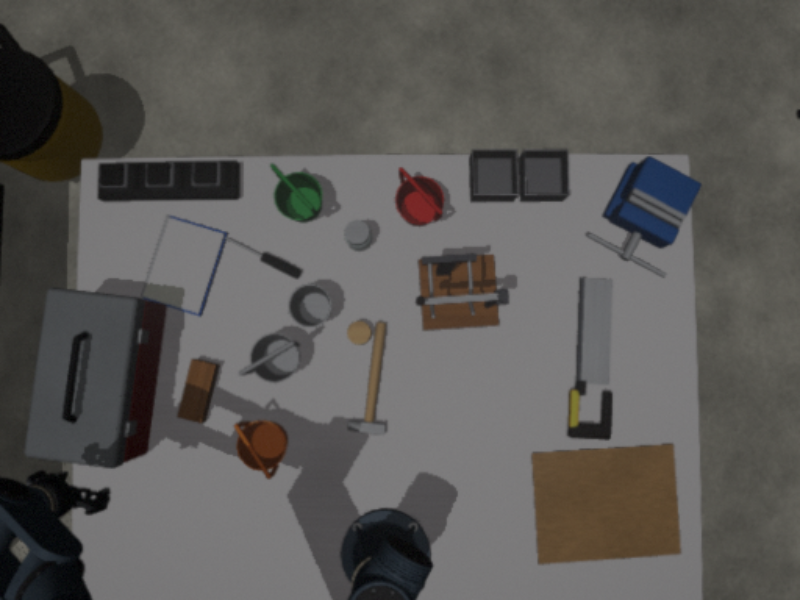

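The scene view shows the steel pail at (543,345), tub (489,378), disc (450,345), and the stand at (340,330), with its knob at (379,280) and hinge at (302,266). In the top view the pail is at (275,356), its bar runs (242,373)-(298,342), and the keeper runs from the hinge (503,297) to the knob (420,300). I'll zoom in for precise pixels.

```bash
cat > h.py <<'E'
import numpy as np, cv2
from station import manip, viewer
from scipy.spatial.transform import Rotation as R
def ray(n,u,v):
    c=viewer.calibration(n); f=192/np.tan(np.radians(c['fov_y']/2))
    d=np.array([(u-c['cx'])/f,(v-c['cy'])/f]); s=d.copy()
    for _ in range(20): s=d/(1+c['k1']*(s@s))
    T=np.array(c['T']); w=T[:3,:3]@[s[0],-s[1],-1]
    return T[:3,3],w/np.linalg.norm(w)
def plane(n,u,v,z):
    o,d=ray(n,u,v); return o+d*(z-o[2])/d[2]
def tri(a,b):
    (o1,d1),(o2,d2)=ray("scene",*a),ray("top",*b)
    t=np.linalg.lstsq(np.c_[d1,-d2],o2-o1,rcond=None)[0]
    p,q=o1+d1*t[0],o2+d2*t[1]; return (p+q)/2,np.linalg.norm(p-q)
def proj(n,P):
    c=viewer.calibration(n); f=192/np.tan(np.radians(c['fov_y']/2)); T=np.array(c['T'])
    p=T[:3,:3].T@(np.array(P)-T[:3,3]); s=np.array([p[0],-p[1]])/-p[2]; s=s*(1+c['k1']*(s@s))
    return s*f+[c['cx'],c['cy']]
def crop(img,x,y,w,h,k):
    o=cv2.resize(img[y:y+h,x:x+w],None,fx=k,fy=k,interpolation=cv2.INTER_CUBIC)
    o=cv2.convertScaleAbs(o,alpha=1.3)
    for i in range(0,w,10): cv2.line(o,(i*k,0),(i*k,12 if (x+i)%50 else 25),(0,255,255),1)
    for i in range(0,h,10): cv2.line(o,(0,i*k),(12 if (y+i)%50 else 25,i*k),(0,255,255),1)
    return o
E
python3 - <<'E'
from h import *
s=viewer.snapshot("scene");t=viewer.snapshot("top")
# 800x600: 2x2 of 400x300 => 80x60 at k=5
a=crop(s,180,160,80,60,5);b=crop(s,310,190,80,60,5);c=crop(t,260,155,80,60,5);d=crop(t,140,200,80,60,5)
cv2.imwrite("pics/z1.png",np.vstack([np.hstack([a,b]),np.hstack([c,d])]))
E
```

```text
(no output)
```

View pics/z1.png

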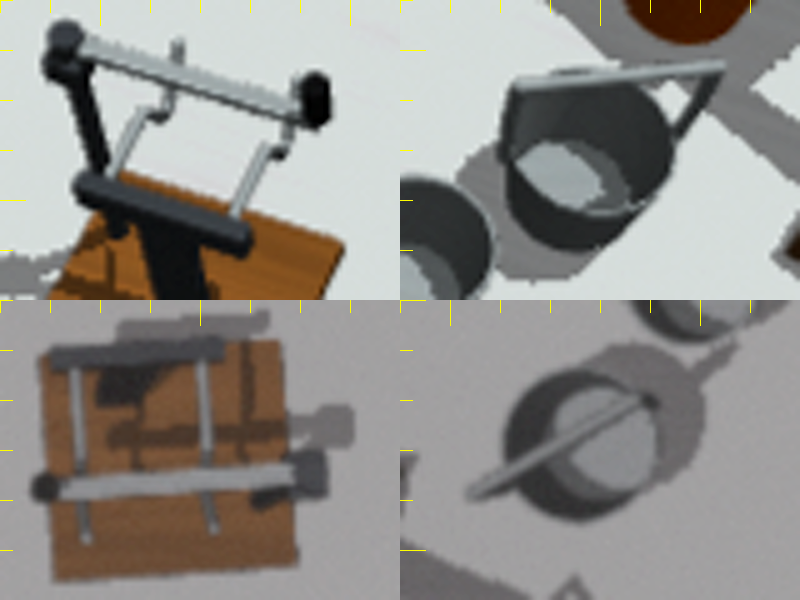

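The crop gives these native pixels. In the scene view the knob is at (243,180), hinge cap (193,167), and pail bar ends (333,207)/(374,203). In the top view the knob is at (269,192), hinge (322,190), prong tips (277,203)/(303,201), and pail bar ends (154,239)/(191,220).

```bash
python3 - <<'E'
from h import *
np.set_printoptions(precision=4,suppress=True)
print("knob",tri((243.2,179.8),(269,192.4)),plane("top",269,192.4,.275))
print("hinge",tri((193,167),(322.4,189.6)),plane("top",322.4,189.6,.25))
print("tipR",tri((215.6,168.5),(302.6,201)),plane("top",302.6,201,.236))
print("tipL",tri((238.6,175.5),(277.2,203)),plane("top",277.2,203,.236))
print("cross", plane("top",270,166.6,.24),plane("top",304.4,164.6,.24))
print("prongbase", plane("top",275,169,.234),plane("top",300.4,167.4,.234))
for a in((269,201),(319,170),):pass
print("bar",tri((333,207.2),(374.4,203.2)[:2] and (191,220)),tri((333,207.2),(191,220)),tri((374.4,203.2),(154,238.6)))
print(plane("top",191,220,.165),plane("top",154,238.6,.165),plane("scene",333,207.2,.165),plane("scene",374.4,203.2,.165))
# rim circle top approx
print("pail rim c",plane("top",140+582/5-80,200+(445-300)/5,.085))
print("tub,disc,jar",plane("top",311*.64,305*.64,.085),plane("top",359*.64,331*.64,.034),plane("top",358*.64,234*.64,.085))
E
```

```text
knob (array([ 0.5691, -0.0783,  0.2659]), np.float64(0.003916558001676185)) [ 0.5692 -0.0798  0.275 ]
hinge (array([ 0.5779, -0.2438,  0.2502]), np.float64(0.00397535578869321)) [ 0.5788 -0.2457  0.25  ]
tipR (array([ 0.5445, -0.1848,  0.2328]), np.float64(0.0021367763536246673)) [ 0.5448 -0.1854  0.236 ]
tipL (array([ 0.5394, -0.1067,  0.2328]), np.float64(0.0008646741582755555)) [ 0.5391 -0.1062  0.236 ]
cross [ 0.6529 -0.0846  0.24  ] [ 0.6586 -0.1923  0.24  ]
prongbase [ 0.6461 -0.1004  0.234 ] [ 0.6507 -0.1803  0.234 ]
bar (array([0.4869, 0.1828, 0.1565]), np.float64(0.013646756676666899)) (array([0.4869, 0.1828, 0.1565]), np.float64(0.013646756676666899)) (array([0.4273, 0.2998, 0.1676]), np.float64(0.007089666174740758))
[0.4887 0.1747 0.165 ] [0.4281 0.2969 0.165 ] [0.4895 0.1894 0.165 ] [0.4241 0.3034 0.165 ]
pail rim c [0.4586 0.2394 0.085 ]
tub,disc,jar [0.5765 0.1603 0.085 ] [0.5192 0.0562 0.034 ] [0.7369 0.0545 0.085 ]
```

```bash
python3 -m creep '[{"slide":[0,0,-1],"angular":[0,0,0.117],"claw":1},{"slide":[0,0,-1],"angular":[0,0,0.117],"claw":1},{"slide":[0,0,-1],"angular":[0,0,0.117],"claw":1},{"slide":[0,0,-1],"angular":[0,0,0.117],"claw":1},{"slide":[0,0,-1],"angular":[0,0,0.117],"claw":1},{"slide":[0,0,-1],"angular":[0,0,0.117],"claw":1},{"slide":[0,0,-1],"angular":[0,0,0.117],"claw":1},{"slide":[0,0,-1],"angular":[0,0,0.117],"claw":1},{"slide":[0,0,-1],"angular":[0,0,0.117],"claw":1},{"slide":[0,0,-1],"angular":[0,0,0.117],"claw":1}]' 20
python3 - <<'E'
from h import *
s=manip.sense();m=R.from_quat(s['tool_rot']).as_matrix();print(m.round(3),s['tcp_pos'],(m.T@(np.array([.569,-.079,.33])-s['tcp_pos'])*100).round(2))
E
```

```text
t: 1.03
tcp_pos: [0.2099, 0.5884, 0.3315]
tool_rot: [0.688, 0.725, -0.0, 0.0]
force: [0.1, 0.4, 0.1]
finger_gap: 0.997
gripper_force: 0.0
[[-0.052  0.999 -0.   ]
 [ 0.999  0.052 -0.001]
 [-0.001 -0.    -1.   ]] [0.20989178 0.58838361 0.33147469] [-68.52  32.38   0.18]
```

```bash
python3 -m creep '[{"slide":[-3.5,1.6,0],"angular":[0,0,0],"claw":1},{"slide":[-3.5,1.6,0],"angular":[0,0,0],"claw":1},{"slide":[-3.5,1.6,0],"angular":[0,0,0],"claw":1},{"slide":[-3.5,1.6,0],"angular":[0,0,0],"claw":1},{"slide":[-3.5,1.6,0],"angular":[0,0,0],"claw":1},{"slide":[-3.5,1.6,0],"angular":[0,0,0],"claw":1},{"slide":[-3.5,1.6,0],"angular":[0,0,0],"claw":1},{"slide":[-3.5,1.6,0],"angular":[0,0,0],"claw":1},{"slide":[-3.5,1.6,0],"angular":[0,0,0],"claw":1},{"slide":[-3.5,1.6,0],"angular":[0,0,0],"claw":1}]'
python3 -m creep '[{"slide":[-3.5,1.6,0],"angular":[0,0,0],"claw":1},{"slide":[-3.5,1.6,0],"angular":[0,0,0],"claw":1},{"slide":[-3.5,1.6,0],"angular":[0,0,0],"claw":1},{"slide":[-3.5,1.6,0],"angular":[0,0,0],"claw":1},{"slide":[-3.5,1.6,0],"angular":[0,0,0],"claw":1},{"slide":[-3,1.6,0],"angular":[0,0,0],"claw":1},{"slide":[-3,1.6,0],"angular":[0,0,0],"claw":1},{"slide":[-3,1.6,0],"angular":[0,0,0],"claw":1},{"slide":[-2.5,1.6,0],"angular":[0,0,0],"claw":1},{"slide":[-2,1.6,0],"angular":[0,0,0],"claw":1}]'
python3 - <<'E'
from h import *
s=manip.sense();m=R.from_quat(s['tool_rot']).as_matrix();print(s['q'].round(2),(m.T@(np.array([.569,-.079,.255])-s['tcp_pos'])*100).round(2))
E
```

```text
t: 1.87
tcp_pos: [0.3903, 0.2467, 0.3314]
tool_rot: [0.686, 0.727, 0.0, 0.0]
force: [1.7, 0.5, 0.4]
finger_gap: 1.002
gripper_force: 0.0
t: 2.7
tcp_pos: [0.5683, -0.0541, 0.331]
tool_rot: [0.687, 0.727, -0.0, -0.0]
force: [0.1, 1.2, 0.1]
finger_gap: 1.005
gripper_force: 0.0
[-0.29  0.35  1.44 -0.    1.35 -0.35] [-2.49 -0.07  7.6 ]
```

```bash
python3 -m creep '[{"slide":[-1.25,0,0],"angular":[0,0,0],"claw":1},{"slide":[-1.25,0,0],"angular":[0,0,0],"claw":1},{"slide":[0,0,2],"angular":[0,0,0],"claw":1},{"slide":[0,0,2],"angular":[0,0,0],"claw":1},{"slide":[0,0,2],"angular":[0,0,0],"claw":1},{"slide":[0,0,1.5],"angular":[0,0,0],"claw":-0.3},{"slide":[0,0,0],"angular":[0,0,0],"claw":-0.3},{"slide":[0,0,0],"angular":[0,0,0],"claw":-0.3},{"slide":[0,0,0],"angular":[0,0,0],"claw":-0.3},{"slide":[0,0,0],"angular":[0,0,0],"claw":-0.3}]'
python3 - <<'E'
from h import *
s=viewer.snapshot("scene");t=viewer.snapshot("top")
cv2.imwrite("pics/z2.png",np.hstack([crop(s,200,120,80,100,5),crop(t,230,140,80,100,5)]))
E
```

```text
t: 3.53
tcp_pos: [0.5698, -0.0767, 0.2578]
tool_rot: [0.686, 0.727, 0.001, 0.001]
force: [-0.1, -0.6, 0.3]
finger_gap: 0.351
gripper_force: 0.0
```

View pics/z2.png

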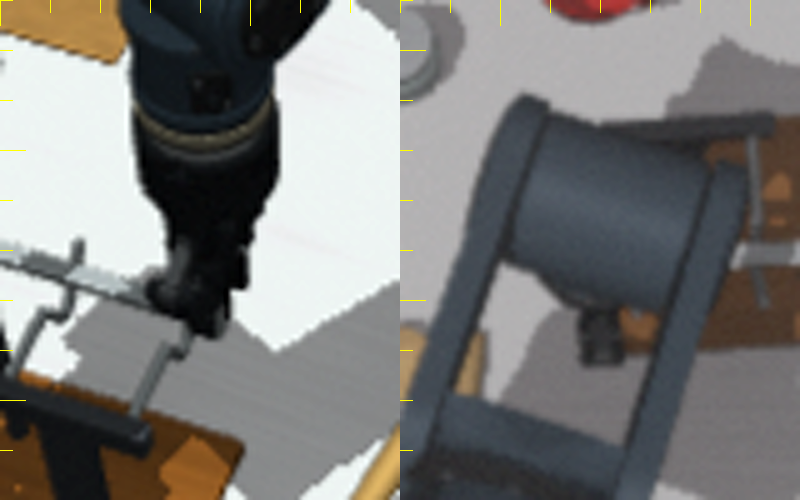

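The left crop shows the closed-in fingers straddling the knob at about (190,300). Now I'll sweep along the arc.

```bash
python3 -m creep '[{"slide":[-0.08,-1.65,0],"angular":[0,0,-0.1],"claw":-0.3},{"slide":[-0.08,-1.65,0],"angular":[0,0,-0.1],"claw":-0.3},{"slide":[-0.08,-1.65,0],"angular":[0,0,-0.1],"claw":-0.3},{"slide":[-0.08,-1.65,0],"angular":[0,0,-0.1],"claw":-0.3},{"slide":[-0.08,-1.65,0],"angular":[0,0,-0.1],"claw":-0.3},{"slide":[-0.08,-1.65,0],"angular":[0,0,-0.1],"claw":-0.3},{"slide":[0,0,0],"angular":[0,0,0],"claw":-0.3}]'
python3 - <<'E'
from h import *
s=manip.sense();d=s['tcp_pos'][:2]-[.5785,-.2447];print(np.hypot(*d),np.arctan2(d[1],d[0])-np.pi/2-.056,s['q'].round(2))
E
```

```text
t: 4.22
tcp_pos: [0.4757, -0.1115, 0.257]
tool_rot: [0.44, 0.898, -0.0, -0.0]
force: [0.1, 0.5, -0.6]
finger_gap: 0.349
gripper_force: 0.0
0.1682074230713792 0.6011745150836059 [-0.46  0.31  1.73 -0.    1.1  -1.12]
```

```bash
python3 -m creep '[{"slide":[-0.08,-1.65,0],"angular":[0,0,-0.1],"claw":-0.3},{"slide":[-0.08,-1.65,0],"angular":[0,0,-0.1],"claw":-0.3},{"slide":[-0.08,-1.65,0],"angular":[0,0,-0.1],"claw":-0.3},{"slide":[-0.08,-1.65,0],"angular":[0,0,-0.1],"claw":-0.3},{"slide":[-0.08,-1.65,0],"angular":[0,0,-0.1],"claw":-0.3},{"slide":[-0.08,-1.65,0],"angular":[0,0,-0.1],"claw":-0.3},{"slide":[-0.08,-1.65,0],"angular":[0,0,-0.1],"claw":-0.3},{"slide":[-0.08,-1.65,0],"angular":[0,0,-0.1],"claw":-0.3},{"slide":[-0.08,-1.65,0],"angular":[0,0,-0.1],"claw":-0.3},{"slide":[0,0,0],"angular":[0,0,0],"claw":-0.3}]'
python3 -m creep '[{"slide":[-0.08,-1.65,0],"angular":[0,0,-0.1],"claw":-0.3},{"slide":[-0.08,-1.65,0],"angular":[0,0,-0.1],"claw":-0.3},{"slide":[-0.08,-1.65,0],"angular":[0,0,-0.1],"claw":-0.3},{"slide":[-0.08,-1.65,0],"angular":[0,0,-0.1],"claw":-0.3},{"slide":[0,0,0],"angular":[0,0,0],"claw":-0.3},{"slide":[0,0,0],"angular":[0,0,0],"claw":0.5},{"slide":[0,0,0],"angular":[0,0,0],"claw":0.5},{"slide":[0,0,-2],"angular":[0,0,0],"claw":1},{"slide":[0,0,-3],"angular":[0,0,0],"claw":1},{"slide":[0,0,-4],"angular":[0,0,0],"claw":1}]'
python3 - <<'E'
from h import *
s=manip.sense();d=s['tcp_pos'][:2]-[.5785,-.2447];print(np.hypot(*d),np.arctan2(d[1],d[0])-np.pi/2-.056,s['q'].round(2))
m=R.from_quat(s['tool_rot']).as_matrix();print(m.round(3))
t=np.radians(90+27.5); want=np.array([[np.cos(t),-np.sin(t)]])
for z in (.39,): print((m.T@(np.array([.457,.24,z])-s['tcp_pos'])*100).round(2))
E
```

```text
t: 5.05
tcp_pos: [0.4146, -0.2425, 0.2571]
tool_rot: [0.007, 1.0, -0.002, 0.001]
force: [1.5, -0.5, 0.7]
finger_gap: 0.352
gripper_force: 0.0
t: 5.88
tcp_pos: [0.4238, -0.3008, 0.3447]
tool_rot: [-0.191, 0.981, 0.004, -0.002]
force: [0.8, -1.0, 0.4]
finger_gap: 1.0
gripper_force: 0.0
0.1645228378297056 -4.420729223766588 [-0.83  0.27  1.53  0.    1.35 -2.79]
[[-0.927 -0.376 -0.005]
 [-0.376  0.927  0.006]
 [ 0.003  0.008 -1.   ]]
[-23.38  48.9   -4.2 ]
```

```bash
python3 -m creep '[{"slide":[0,0,0],"angular":[0,0,0.123],"claw":1},{"slide":[0,0,0],"angular":[0,0,0.123],"claw":1},{"slide":[0,0,0],"angular":[0,0,0.123],"claw":1},{"slide":[0,0,0],"angular":[0,0,0.123],"claw":1},{"slide":[0,0,0],"angular":[0,0,0.123],"claw":1},{"slide":[0,0,0],"angular":[0,0,0.123],"claw":1},{"slide":[0,0,0],"angular":[0,0,0.123],"claw":1},{"slide":[0,0,0],"angular":[0,0,0.123],"claw":1},{"slide":[0,0,0],"angular":[0,0,0.123],"claw":1},{"slide":[0,0,0],"angular":[0,0,0.123],"claw":1}]'
python3 -m creep '[{"slide":[0,0,0],"angular":[0,0,0.123],"claw":1},{"slide":[0,0,0],"angular":[0,0,0.123],"claw":1},{"slide":[0,0,0],"angular":[0,0,0],"claw":1}]'
python3 - <<'E'
from h import *
s=manip.sense();m=R.from_quat(s['tool_rot']).as_matrix();print(m.round(3),s['q'].round(2))
print((m.T@(np.array([.457,.24,.34])-s['tcp_pos'])*100).round(2))
t=viewer.snapshot("top");sc=viewer.snapshot("scene")
cv2.imwrite("pics/z3.png",np.hstack([crop(sc,320,180,70,75,5),crop(t,145,190,70,75,5)]))
for n in("scene","top"):
  print(n,[proj(n,[.457+k*np.cos(np.radians(117.5)),.24+k*np.sin(np.radians(117.5)),.165]).round(1) for k in(-.063,0,.063)])
E
```

```text
t: 6.72
tcp_pos: [0.4251, -0.3021, 0.3463]
tool_rot: [0.413, 0.911, 0.0, -0.0]
force: [-0.3, -0.0, 0.3]
finger_gap: 0.998
gripper_force: 0.0
t: 6.97
tcp_pos: [0.4251, -0.3022, 0.3463]
tool_rot: [0.519, 0.855, 0.0, -0.0]
force: [-0.3, 0.2, 0.2]
finger_gap: 1.004
gripper_force: 0.0
[[-0.461  0.888 -0.   ]
 [ 0.888  0.461  0.001]
 [ 0.001  0.    -1.   ]] [-0.83  0.26  1.53  0.    1.35 -1.31]
[46.66 27.8   0.68]
scene [array([331.7, 205.7]), array([351.8, 204.5]), array([371.7, 203.3])]
top [array([188.1, 220.8]), array([171.2, 229.7]), array([154.3, 238.7])]
```

View pics/z3.png

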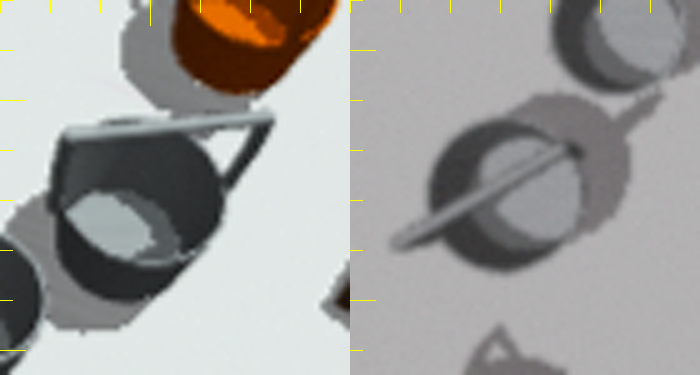

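The zoom shows the bar at scene (65,135)-(272,118) and top (395,244)-(575,150). Both agree with my predicted bar to within about 2 px, so I'll go to the pail.

```bash
python3 -m creep '[{"slide":[2.0,1.2,0],"angular":[0,0,0],"claw":1},{"slide":[3.3,2.0,0],"angular":[0,0,0],"claw":1},{"slide":[3.3,2.0,0],"angular":[0,0,0],"claw":1},{"slide":[3.3,2.0,0],"angular":[0,0,0],"claw":1},{"slide":[3.3,2.0,0],"angular":[0,0,0],"claw":1},{"slide":[3.3,2.0,0],"angular":[0,0,0],"claw":1},{"slide":[3.3,2.0,0],"angular":[0,0,0],"claw":1},{"slide":[3.3,2.0,0],"angular":[0,0,0],"claw":1},{"slide":[3.3,2.0,0],"angular":[0,0,0],"claw":1},{"slide":[3.3,2.0,0],"angular":[0,0,0],"claw":1}]'
python3 -m creep '[{"slide":[3.3,2.0,0],"angular":[0,0,0],"claw":1},{"slide":[3.3,2.0,0],"angular":[0,0,0],"claw":1},{"slide":[3.3,1.9,0],"angular":[0,0,0],"claw":1},{"slide":[3,1.6,0],"angular":[0,0,0],"claw":1},{"slide":[2.1,1.1,0],"angular":[0,0,0],"claw":1},{"slide":[0,0,0],"angular":[0,0,0],"claw":1}]'
python3 - <<'E'
from h import *
s=manip.sense();m=R.from_quat(s['tool_rot']).as_matrix();print(s['q'].round(2))
print((m.T@(np.array([.457,.241,.146])-s['tcp_pos'])*100).round(2))
E
```

```text
t: 7.9
tcp_pos: [0.4478, 0.0682, 0.3465]
tool_rot: [0.517, 0.856, 0.0, 0.0]
force: [0.5, -0.7, 0.0]
finger_gap: 0.996
gripper_force: 0.0
t: 8.4
tcp_pos: [0.4544, 0.2431, 0.3463]
tool_rot: [0.515, 0.857, 0.001, -0.001]
force: [0.1, 0.3, -0.4]
finger_gap: 1.003
gripper_force: 0.0
[ 0.27  0.25  1.55  0.    1.34 -0.22]
[-0.35  0.11 20.03]
```

Descend, then close at 60 N.

```bash
python3 -m creep '[{"slide":[-0.3,0.1,3],"angular":[0,0,0],"claw":1},{"slide":[0,0,3],"angular":[0,0,0],"claw":1},{"slide":[0,0,3],"angular":[0,0,0],"claw":1},{"slide":[0,0,3],"angular":[0,0,0],"claw":1},{"slide":[0,0,2.5],"angular":[0,0,0],"claw":1},{"slide":[0,0,2],"angular":[0,0,0],"claw":1},{"slide":[0,0,2],"angular":[0,0,0],"claw":1},{"slide":[0,0,1.5],"angular":[0,0,0],"claw":1},{"slide":[0,0,0],"angular":[0,0,0],"claw":1}]' && python3 -m creep '[{"slide":[0,0,0],"angular":[0,0,0],"claw":-1},{"slide":[0,0,0],"angular":[0,0,0],"claw":-1},{"slide":[0,0,0],"angular":[0,0,0],"claw":-1},{"slide":[0,0,0],"angular":[0,0,0],"claw":-1},{"slide":[0,0,0],"angular":[0,0,0],"claw":-1},{"slide":[0,0,0],"angular":[0,0,0],"claw":-1},{"slide":[0,0,0],"angular":[0,0,0],"claw":-1},{"slide":[0,0,0],"angular":[0,0,0],"claw":-1},{"slide":[0,0,0],"angular":[0,0,0],"claw":-1},{"slide":[0,0,0],"angular":[0,0,0],"claw":-1}]' 60
```

```text
t: 9.15
tcp_pos: [0.4552, 0.2353, 0.1437]
tool_rot: [0.518, 0.856, -0.003, -0.002]
force: [0.3, 0.4, 0.7]
finger_gap: 0.999
gripper_force: 0.0
t: 9.98
tcp_pos: [0.4588, 0.2369, 0.147]
tool_rot: [0.518, 0.855, 0.001, 0.001]
force: [2.6, 0.0, 4.6]
finger_gap: 0.093
gripper_force: 58.6
```

```bash
python3 -m creep '[{"slide":[0,0,-0.5],"angular":[0,0,0],"claw":-1},{"slide":[0,0,-1],"angular":[0,0,0],"claw":-1},{"slide":[0,0,-1.5],"angular":[0,0,0],"claw":-1},{"slide":[0,0,-1.5],"angular":[0,0,0],"claw":-1},{"slide":[0,0,-1.5],"angular":[0,0,0],"claw":-1},{"slide":[0,0,-1.5],"angular":[0,0,0],"claw":-1},{"slide":[0,0,-1.5],"angular":[0,0,0],"claw":-1},{"slide":[0,0,-1],"angular":[0,0,0],"claw":-1},{"slide":[0,0,-0.5],"angular":[0,0,0],"claw":-1},{"slide":[0,0,0],"angular":[0,0,0],"claw":-1}]'
python3 -m creep '[{"slide":[0,0,0],"angular":[0,0,0.05],"claw":-1},{"slide":[0,0,0],"angular":[0,0,0.05],"claw":-1},{"slide":[0,0,0],"angular":[0,0,0.06],"claw":-1},{"slide":[0,0,0],"angular":[0,0,0.06],"claw":-1},{"slide":[0,0,0],"angular":[0,0,0.06],"claw":-1},{"slide":[0,0,0],"angular":[0,0,0.06],"claw":-1},{"slide":[0,0,0],"angular":[0,0,0.05],"claw":-1},{"slide":[0,0,0],"angular":[0,0,0.03],"claw":-1},{"slide":[0,0,0],"angular":[0,0,0],"claw":-1}]'
python3 - <<'E'
from h import *
s=manip.sense();m=R.from_quat(s['tool_rot']).as_matrix();print(m.round(3),s['q'].round(2))
print((m.T@(np.array([.4525,-.151,.25])-s['tcp_pos'])*100).round(2))
t=viewer.snapshot("top");sc=viewer.snapshot("scene")
cv2.imwrite("pics/z4.png",np.hstack([crop(sc,300,130,80,100,5),crop(t,130,170,80,100,5)]))
E
```

```text
t: 10.82
tcp_pos: [0.4574, 0.2367, 0.2521]
tool_rot: [0.518, 0.855, 0.0, 0.0]
force: [0.2, 0.3, -3.2]
finger_gap: 0.092
gripper_force: 58.6
t: 11.57
tcp_pos: [0.4565, 0.2363, 0.25]
tool_rot: [0.685, 0.729, -0.001, -0.001]
force: [0.9, -0.5, -3.7]
finger_gap: 0.096
gripper_force: 58.7
[[-0.061  0.998 -0.003]
 [ 0.998  0.061 -0.001]
 [-0.001 -0.003 -1.   ]] [0.26 0.36 1.68 0.   1.11 0.2 ]
[-38.64  -2.78   0.04]
```

View pics/z4.png

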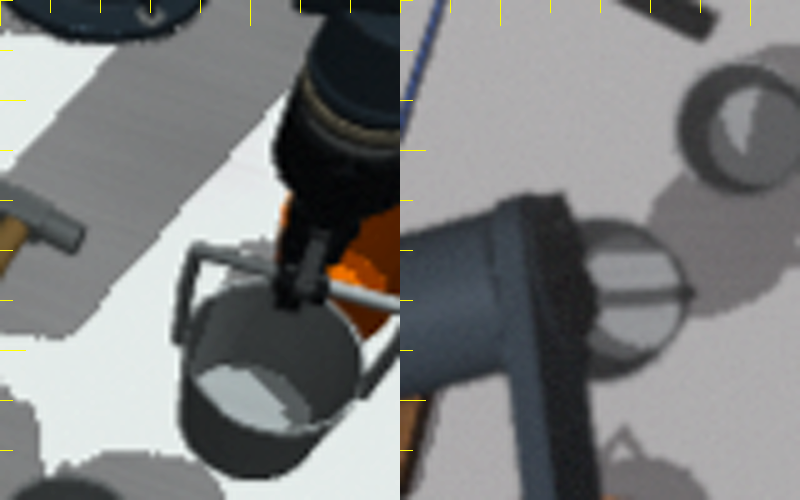

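```bash
python3 - <<'E'
from h import *
s=manip.sense(); m=R.from_quat(s['tool_rot']).as_matrix()
for p in((339,180.5),(340,179.5)): print((m.T@(plane("scene",*p,.269)-s['tcp_pos'])*1000).round(1))
c=s['tcp_pos'].copy(); c[2]=.269
print([proj("scene",c+m[:,0]*k).round(1) for k in(-.063,0,.063)],[proj("top",c+m[:,0]*k).round(1) for k in(-.063,0,.063)])
E
python3 -m creep '[{"slide":[-1,0,0],"angular":[0,0,0],"claw":-1},{"slide":[-2,0,0],"angular":[0,0,0],"claw":-1},{"slide":[-2.5,-0.2,0],"angular":[0,0,0],"claw":-1},{"slide":[-2.5,-0.3,0],"angular":[0,0,0],"claw":-1},{"slide":[-2.5,-0.3,0],"angular":[0,0,0],"claw":-1},{"slide":[-2.5,-0.3,0],"angular":[0,0,0],"claw":-1},{"slide":[-2.5,-0.2,0],"angular":[0,0,0],"claw":-1},{"slide":[-2.5,-0.2,0],"angular":[0,0,0],"claw":-1},{"slide":[-2.5,-0.2,0],"angular":[0,0,0],"claw":-1},{"slide":[-2.5,-0.2,0],"angular":[0,0,0],"claw":-1}]'
python3 -m creep '[{"slide":[-2.5,-0.2,0],"angular":[0,0,0],"claw":-1},{"slide":[-2.5,-0.2,0],"angular":[0,0,0],"claw":-1},{"slide":[-2.5,-0.2,0],"angular":[0,0,0],"claw":-1},{"slide":[-2.5,-0.2,0],"angular":[0,0,0],"claw":-1},{"slide":[-2.0,-0.1,0],"angular":[0,0,0],"claw":-1},{"slide":[-1.5,0,0],"angular":[0,0,0],"claw":-1},{"slide":[-1.0,0,0],"angular":[0,0,0],"claw":-1},{"slide":[-0.6,0,0],"angular":[0,0,0],"claw":-1},{"slide":[0,0,0],"angular":[0,0,0],"claw":-1},{"slide":[0,0,0],"angular":[0,0,0],"claw":-1}]'
python3 - <<'E'
from h import *
s=manip.sense();m=R.from_quat(s['tool_rot']).as_matrix();print(m.round(3))
print((m.T@(np.array([.5725,-.1445,.25])-s['tcp_pos'])*100).round(2))
t=viewer.snapshot("top");sc=viewer.snapshot("scene")
cv2.imwrite("pics/z5.png",np.hstack([crop(sc,180,110,80,110,5),crop(t,240,150,80,110,5)]))
E
```

```text
[-55.9   1.1 -18.6]
[-54.   -3.4 -18.6]
[array([336.7, 179.5]), array([358.2, 185.7]), array([380.1, 192. ])] [array([185.5, 228.8]), array([164.9, 230.2]), array([144.3, 231.6])]
t: 12.5
tcp_pos: [0.4522, 0.0041, 0.2513]
tool_rot: [0.685, 0.729, -0.0, 0.0]
force: [0.1, 0.4, -2.7]
finger_gap: 0.092
gripper_force: 58.5
t: 13.33
tcp_pos: [0.4528, -0.1449, 0.2511]
tool_rot: [0.685, 0.729, 0.0, -0.001]
force: [-0.2, -0.4, -4.1]
finger_gap: 0.09
gripper_force: 58.5
[[-0.062  0.998 -0.001]
 [ 0.998  0.062  0.001]
 [ 0.001 -0.001 -1.   ]]
[-0.7  11.95  0.11]
```

View pics/z5.png

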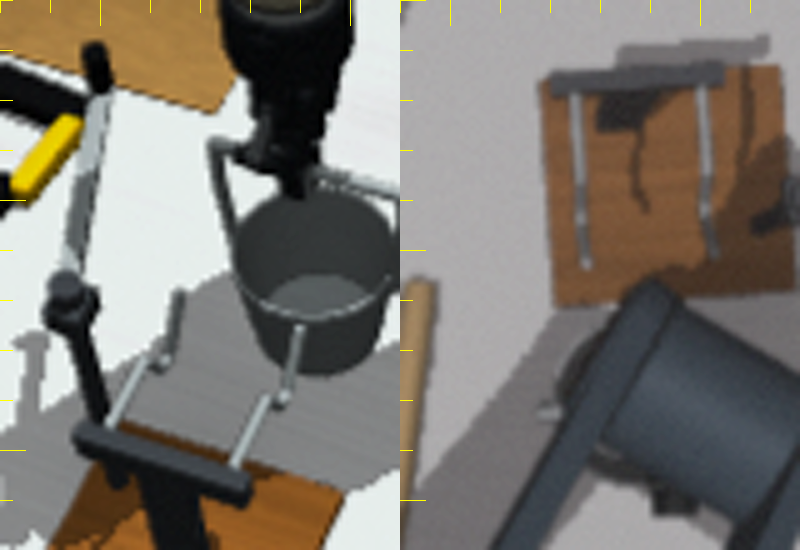

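The scene crop shows the keeper well open and the pail held in front of the prongs: bar ends at native (222.4,138.6) and (260,148), bends at (212.4,182.6) and (236.4,190). Checking the bar's offset from the tool and the bends against the seat.

```bash
python3 - <<'E'
from h import *
s=manip.sense(); m=R.from_quat(s['tool_rot']).as_matrix()
c=s['tcp_pos'].copy(); c[2]=.270
print([proj("scene",c+m[:,0]*k).round(1) for k in(-.063,0,.063)])
y=np.array([-.056,.998,0]);S=np.array([.5725,-.1445,.2])
print([proj("scene",S+y*k).round(1) for k in(-.04,.04)])
print([plane("scene",*p,.2).round(4) for p in((212.4,182.6),(236.4,190))])
print([plane("scene",*p,.232).round(4) for p in((216,169),(240,176))],[proj("scene",S+y*k+[-.03,.0,.032]).round(1) for k in(-.04,.04)])
E
```

```text
[array([220.6, 138.5]), array([239.2, 143.7]), array([258.2, 149.1])]
[array([212.1, 181.9]), array([235.6, 189.3])]
[array([ 0.5767, -0.1822,  0.2   ]), array([ 0.5715, -0.1014,  0.2   ])]
[array([ 0.5449, -0.1821,  0.232 ]), array([ 0.5391, -0.1027,  0.232 ])] [array([215.4, 168.7]), array([239.3, 176.1])]
```

```bash
python3 -m creep '[{"slide":[-0.3,0.7,0],"angular":[0,0,0],"claw":-1},{"slide":[0,1.4,0],"angular":[0,0,0],"claw":-1},{"slide":[0,1.8,0],"angular":[0,0,0],"claw":-1},{"slide":[0,2,0],"angular":[0,0,0],"claw":-1},{"slide":[0,2,0],"angular":[0,0,0],"claw":-1},{"slide":[0,1.8,0],"angular":[0,0,0],"claw":-1},{"slide":[0,1.3,0],"angular":[0,0,0],"claw":-1},{"slide":[0,0.8,0],"angular":[0,0,0],"claw":-1},{"slide":[0,0.3,0],"angular":[0,0,0],"claw":-1},{"slide":[0,0,0],"angular":[0,0,0],"claw":-1}]'
python3 -m creep '[{"slide":[0,0,0.7],"angular":[0,0,0],"claw":-1},{"slide":[0,0,1],"angular":[0,0,0],"claw":-1},{"slide":[0,0,1],"angular":[0,0,0],"claw":-1},{"slide":[0,0,1],"angular":[0,0,0],"claw":-1},{"slide":[0,0,0.8],"angular":[0,0,0],"claw":-1},{"slide":[0,0,0.5],"angular":[0,0,0],"claw":-1},{"slide":[0,0,0.3],"angular":[0,0,0],"claw":-1},{"slide":[0,0,0],"angular":[0,0,0],"claw":-1}]'
python3 -m creep '[{"slide":[0,0,0.2],"angular":[0,0,0],"claw":-1},{"slide":[0,0,0.2],"angular":[0,0,0],"claw":-1},{"slide":[0,0,0.2],"angular":[0,0,0],"claw":-1},{"slide":[0,0,0.1],"angular":[0,0,0],"claw":-1},{"slide":[0,0,0],"angular":[0,0,0],"claw":-1},{"slide":[0,0,0],"angular":[0,0,0],"claw":-1}]'
```

```text
t: 14.27
tcp_pos: [0.5745, -0.1404, 0.251]
tool_rot: [0.684, 0.729, -0.0, -0.0]
force: [-0.6, -0.2, -3.5]
finger_gap: 0.096
gripper_force: 58.5
t: 14.93
tcp_pos: [0.5737, -0.1408, 0.1973]
tool_rot: [0.685, 0.729, -0.0, -0.001]
force: [0.1, -0.5, -3.1]
finger_gap: 0.09
gripper_force: 58.5
t: 15.43
tcp_pos: [0.5742, -0.1409, 0.1914]
tool_rot: [0.685, 0.729, 0.0, 0.0]
force: [0.4, -0.3, -3.4]
finger_gap: 0.092
gripper_force: 58.6
```

```bash
python3 -m creep '[{"slide":[-0.3,0,0],"angular":[0,0,0],"claw":-1},{"slide":[-0.3,0,0],"angular":[0,0,0],"claw":-1},{"slide":[0,0,0.1],"angular":[0,0,0],"claw":-1},{"slide":[0,0,0.1],"angular":[0,0,0],"claw":-1},{"slide":[0,0,0.1],"angular":[0,0,0],"claw":-1},{"slide":[0,0,0],"angular":[0,0,0],"claw":-1}]'
python3 - <<'E'
from h import *
t=viewer.snapshot("top");sc=viewer.snapshot("scene")
cv2.imwrite("pics/z6.png",np.hstack([crop(sc,180,110,80,110,5),crop(t,240,150,80,110,5)]))
E
```

```text
t: 15.93
tcp_pos: [0.5749, -0.1478, 0.19]
tool_rot: [0.685, 0.729, -0.0, 0.001]
force: [-3.4, -1.2, 5.3]
finger_gap: 0.091
gripper_force: 59.6
```

View pics/z6.png

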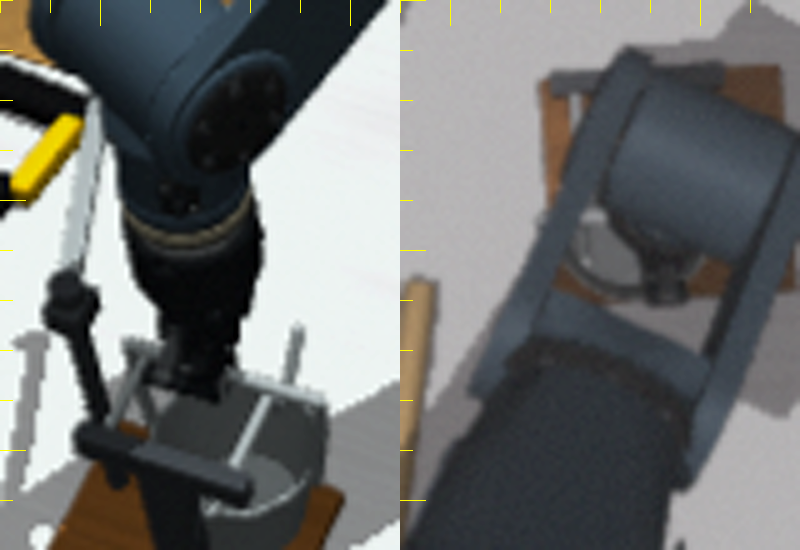

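The crop shows the bar resting across both prongs at the bends, and the wrist force now points upward, so it is in contact. Releasing.

```bash
python3 -m creep '[{"slide":[0,0,0],"angular":[0,0,0],"claw":0},{"slide":[0,0,0],"angular":[0,0,0],"claw":0.2},{"slide":[0,0,0],"angular":[0,0,0],"claw":0.2},{"slide":[0,0,0],"angular":[0,0,0],"claw":0.2},{"slide":[0,0,0],"angular":[0,0,0],"claw":0.2},{"slide":[0,0,0],"angular":[0,0,0],"claw":0.2},{"slide":[0,0,0],"angular":[0,0,0],"claw":0.2},{"slide":[0,0,0],"angular":[0,0,0],"claw":0.2}]' 20
python3 -m creep '[{"slide":[0,0,-1],"angular":[0,0,0],"claw":0.2},{"slide":[0,0,-2],"angular":[0,0,0],"claw":0.2},{"slide":[0,0,-2],"angular":[0,0,0],"claw":0.2},{"slide":[0,0,-2],"angular":[0,0,0],"claw":0.2},{"slide":[0,0,-2],"angular":[0,0,0],"claw":0.2},{"slide":[0,0,-2],"angular":[0,0,0],"claw":0.2},{"slide":[0,0,-2],"angular":[0,0,0],"claw":0.2},{"slide":[0,0,-2],"angular":[0,0,0],"claw":0.2},{"slide":[0,0,-1],"angular":[0,0,0],"claw":0.2}]'
python3 - <<'E'
from h import *
s=manip.sense();m=R.from_quat(s['tool_rot']).as_matrix();print(s['q'].round(2))
print((m.T@(np.array([.430,-.24,.34])-s['tcp_pos'])*100).round(2))
E
```

```text
t: 16.7
tcp_pos: [0.5745, -0.1468, 0.1882]
tool_rot: [0.685, 0.729, -0.0, -0.0]
force: [0.7, -0.9, 0.8]
finger_gap: 0.601
gripper_force: 0.0
t: 17.45
tcp_pos: [0.5755, -0.1472, 0.352]
tool_rot: [0.685, 0.729, 0.001, 0.003]
force: [-0.0, -0.6, -0.1]
finger_gap: 0.598
gripper_force: 0.0
[-0.44  0.37  1.36  0.    1.41 -0.5 ]
[ -8.35 -15.1    1.15]
```

```bash
python3 -m creep '[{"slide":[-2.4,-2.7,0],"angular":[0,0,0],"claw":0.2},{"slide":[-2.4,-2.7,0],"angular":[0,0,0],"claw":0.2},{"slide":[-2.4,-2.7,0],"angular":[0,0,0],"claw":0.2},{"slide":[-2.4,-2.7,0],"angular":[0,0,0],"claw":0.2},{"slide":[-2.4,-2.7,0],"angular":[0,0,0],"claw":0.2},{"slide":[-2.4,-2.6,0],"angular":[0,0,0],"claw":0.2},{"slide":[0,0,0],"angular":[0,0,-0.116],"claw":0.2},{"slide":[0,0,0],"angular":[0,0,-0.116],"claw":0.2},{"slide":[0,0,0],"angular":[0,0,-0.116],"claw":0.2},{"slide":[0,0,0],"angular":[0,0,-0.116],"claw":0.2}]'
python3 -m creep '[{"slide":[0,0,0],"angular":[0,0,-0.116],"claw":0.5},{"slide":[0,0,0],"angular":[0,0,-0.116],"claw":0.5},{"slide":[0,0,0],"angular":[0,0,-0.116],"claw":0.5},{"slide":[0,0,0],"angular":[0,0,-0.116],"claw":0.5},{"slide":[0,0,0],"angular":[0,0,-0.116],"claw":0.5},{"slide":[0,0,0],"angular":[0,0,-0.116],"claw":0.5},{"slide":[0,0,0],"angular":[0,0,-0.116],"claw":0.5},{"slide":[0,0,0],"angular":[0,0,-0.116],"claw":0.5},{"slide":[0,0,0],"angular":[0,0,-0.116],"claw":0.5},{"slide":[0,0,0],"angular":[0,0,-0.116],"claw":0.5}]'
python3 -m creep '[{"slide":[0,0,0],"angular":[0,0,-0.116],"claw":0.5},{"slide":[0,0,0],"angular":[0,0,-0.116],"claw":0.5},{"slide":[0,0,0],"angular":[0,0,0],"claw":0.5}]'
python3 - <<'E'
from h import *
s=manip.sense();m=R.from_quat(s['tool_rot']).as_matrix();print(m.round(3),s['q'].round(2))
print((m.T@(np.array([.4238,-.3008,.257])-s['tcp_pos'])*100).round(2))
t=viewer.snapshot("top");sc=viewer.snapshot("scene")
cv2.imwrite("pics/z7.png",np.hstack([crop(sc,160,90,80,110,5),crop(t,260,150,80,110,5)]))
E
```

```text
t: 18.28
tcp_pos: [0.4222, -0.3008, 0.3484]
tool_rot: [0.497, 0.868, 0.0, -0.0]
force: [0.5, -0.5, -0.6]
finger_gap: 0.601
gripper_force: 0.0
t: 19.12
tcp_pos: [0.4225, -0.3004, 0.3484]
tool_rot: [-0.06, 0.998, 0.0, -0.0]
force: [-1.1, 0.7, -0.9]
finger_gap: 0.752
gripper_force: 0.0
t: 19.37
tcp_pos: [0.4226, -0.3003, 0.3483]
tool_rot: [-0.174, 0.985, 0.0, -0.0]
force: [-0.4, 0.1, 1.0]
finger_gap: 0.746
gripper_force: 0.0
[[-0.94  -0.342 -0.   ]
 [-0.342  0.94   0.   ]
 [ 0.     0.    -1.   ]] [-0.83  0.26  1.54  0.    1.35 -2.75]
[-0.1  -0.09  9.13]
```

View pics/z7.png

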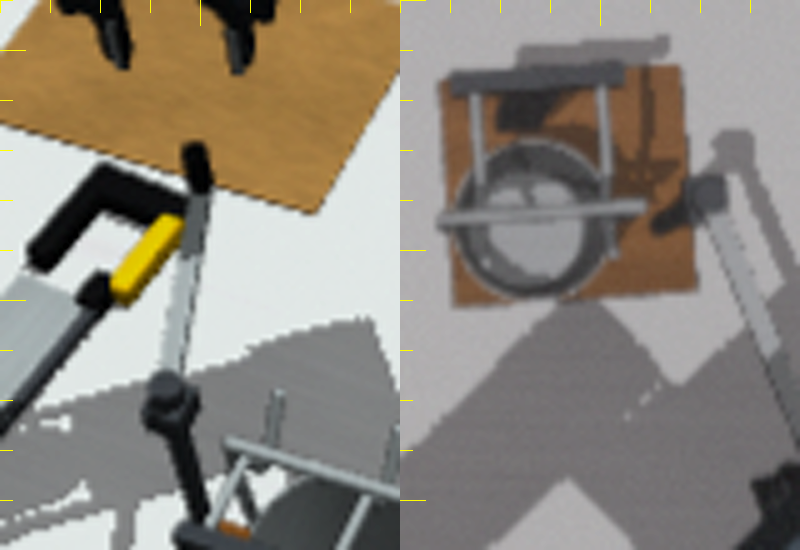

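The pail hangs with its bar middle at (543,212), centred between the prongs at 480 and 608. The open fingers straddle the knob at scene crop (197,168). Lowering and caging it.

```bash
python3 -m creep '[{"slide":[0,0,2],"angular":[0,0,0],"claw":0.5},{"slide":[0,0,3],"angular":[0,0,0],"claw":0.5},{"slide":[0,0,2.5],"angular":[0,0,0],"claw":0.5},{"slide":[0,0,1.5],"angular":[0,0,0],"claw":0},{"slide":[0,0,0],"angular":[0,0,0],"claw":-0.3},{"slide":[0,0,0],"angular":[0,0,0],"claw":-0.3},{"slide":[0,0,0],"angular":[0,0,0],"claw":-0.3},{"slide":[0,0,0],"angular":[0,0,0],"claw":-0.3}]' && python3 -m creep '[{"slide":[-0.08,1.65,0],"angular":[0,0,0.1],"claw":-0.3},{"slide":[-0.08,1.65,0],"angular":[0,0,0.1],"claw":-0.3},{"slide":[-0.08,1.65,0],"angular":[0,0,0.1],"claw":-0.3},{"slide":[-0.08,1.65,0],"angular":[0,0,0.1],"claw":-0.3},{"slide":[-0.08,1.65,0],"angular":[0,0,0.1],"claw":-0.3},{"slide":[-0.08,1.65,0],"angular":[0,0,0.1],"claw":-0.3},{"slide":[-0.08,1.65,0],"angular":[0,0,0.1],"claw":-0.3},{"slide":[-0.08,1.65,0],"angular":[0,0,0.1],"claw":-0.3},{"slide":[-0.08,1.65,0],"angular":[0,0,0.1],"claw":-0.3},{"slide":[0,0,0],"angular":[0,0,0],"claw":-0.3}]'
python3 - <<'E'
from h import *
s=manip.sense();d=s['tcp_pos'][:2]-[.5785,-.2447];print(np.hypot(*d),(np.arctan2(d[1],d[0])-np.pi/2-.056)%(2*np.pi))
E
```

```text
t: 20.13
tcp_pos: [0.4235, -0.3014, 0.2598]
tool_rot: [-0.172, 0.985, -0.001, 0.001]
force: [0.6, -0.4, 1.0]
finger_gap: 0.352
gripper_force: 0.0
t: 20.97
tcp_pos: [0.4385, -0.1559, 0.2597]
tool_rot: [0.273, 0.962, 0.0, 0.001]
force: [0.5, -0.8, -0.9]
finger_gap: 0.35
gripper_force: 0.0
0.16576488611066323 0.9493497701062426
```

```bash
python3 -m creep '[{"slide":[-0.08,1.65,0],"angular":[0,0,0.1],"claw":-0.3},{"slide":[-0.08,1.65,0],"angular":[0,0,0.1],"claw":-0.3},{"slide":[-0.08,1.65,0],"angular":[0,0,0.1],"claw":-0.3},{"slide":[-0.08,1.65,0],"angular":[0,0,0.1],"claw":-0.3},{"slide":[-0.08,1.65,0],"angular":[0,0,0.1],"claw":-0.3},{"slide":[-0.08,1.65,0],"angular":[0,0,0.1],"claw":-0.3},{"slide":[-0.08,1.65,0],"angular":[0,0,0.1],"claw":-0.3},{"slide":[-0.08,1.65,0],"angular":[0,0,0.1],"claw":-0.3},{"slide":[-0.08,1.65,0],"angular":[0,0,0.1],"claw":-0.3},{"slide":[0,0,0],"angular":[0,0,0],"claw":-0.3}]'
python3 -m creep '[{"slide":[0,0.4,0],"angular":[0,0,0.02],"claw":-0.3},{"slide":[0,0.4,0],"angular":[0,0,0.02],"claw":-0.3},{"slide":[0,0.3,0],"angular":[0,0,0],"claw":-0.3},{"slide":[0,0,0],"angular":[0,0,0],"claw":-0.3}]'
```

```text
t: 21.8
tcp_pos: [0.5617, -0.0807, 0.2594]
tool_rot: [0.664, 0.748, 0.001, 0.002]
force: [0.0, -0.1, 0.8]
finger_gap: 0.353
gripper_force: 0.0
t: 22.13
tcp_pos: [0.5694, -0.0793, 0.2585]
tool_rot: [0.679, 0.734, 0.0, 0.0]
force: [0.4, -0.2, -0.1]
finger_gap: 0.348
gripper_force: 0.0
```

Nudge further until the stop pushes back.

```bash
python3 -m creep '[{"slide":[0,0.2,0],"angular":[0,0,0],"claw":-0.3},{"slide":[0,0.2,0],"angular":[0,0,0],"claw":-0.3},{"slide":[0,0.2,0],"angular":[0,0,0],"claw":-0.3},{"slide":[0,0,0],"angular":[0,0,0],"claw":-0.3}]'
python3 -m creep '[{"slide":[0,0.1,0],"angular":[0,0,0],"claw":-0.3},{"slide":[0,0.1,0],"angular":[0,0,0],"claw":-0.3},{"slide":[0,0,0],"angular":[0,0,0],"claw":-0.3}]'
```

```text
t: 22.47
tcp_pos: [0.5756, -0.0785, 0.2584]
tool_rot: [0.679, 0.734, 0.0, 0.0]
force: [-0.5, 0.2, -0.2]
finger_gap: 0.348
gripper_force: 0.0
t: 22.72
tcp_pos: [0.5762, -0.0784, 0.2582]
tool_rot: [0.679, 0.734, -0.001, -0.001]
force: [-4.0, -1.1, 1.6]
finger_gap: 0.348
gripper_force: 1.8
```

At the stop. Back off a little, open, lift and move away.

```bash
python3 -m creep '[{"slide":[0,-0.5,0],"angular":[0,0,0],"claw":-0.3},{"slide":[0,0,0],"angular":[0,0,0],"claw":0.2},{"slide":[0,0,0],"angular":[0,0,0],"claw":0.2},{"slide":[0,0,-1.5],"angular":[0,0,0],"claw":0.2},{"slide":[0,0,-3],"angular":[0,0,0],"claw":0.2},{"slide":[0,0,-3],"angular":[0,0,0],"claw":0.2},{"slide":[0,0,-2],"angular":[0,0,0],"claw":0.2},{"slide":[2,-2,0],"angular":[0,0,0],"claw":0.2},{"slide":[3,-3,0],"angular":[0,0,0],"claw":0.2},{"slide":[3,-3,0],"angular":[0,0,0],"claw":0.2}]'
python3 -m creep '[{"slide":[3,-2,0],"angular":[0,0,0],"claw":0.2},{"slide":[3,0,0],"angular":[0,0,0],"claw":0.2},{"slide":[3,0,0],"angular":[0,0,0],"claw":0.2},{"slide":[3,0,0],"angular":[0,0,0],"claw":0.2},{"slide":[3,0,0],"angular":[0,0,0],"claw":0.2},{"slide":[2,0,0],"angular":[0,0,0],"claw":0.2},{"slide":[0,0,0],"angular":[0,0,0],"claw":0.2},{"slide":[0,0,0],"angular":[0,0,0],"claw":0.2},{"slide":[0,0,0],"angular":[0,0,0],"claw":0.2}]'
python3 - <<'E'
from h import *
t=viewer.snapshot("top");sc=viewer.snapshot("scene")
cv2.imwrite("pics/z8.png",np.hstack([crop(sc,180,140,80,110,5),crop(t,255,145,80,110,5)]))
E
```

```text
t: 23.55
tcp_pos: [0.4875, -0.0059, 0.3536]
tool_rot: [0.68, 0.734, 0.001, 0.001]
force: [0.4, 0.7, 0.0]
finger_gap: 0.597
gripper_force: 0.0
t: 24.3
tcp_pos: [0.4545, 0.1614, 0.3533]
tool_rot: [0.679, 0.734, -0.0, 0.0]
force: [-0.1, -0.4, -0.3]
finger_gap: 0.602
gripper_force: 0.0
```

View pics/z8.png

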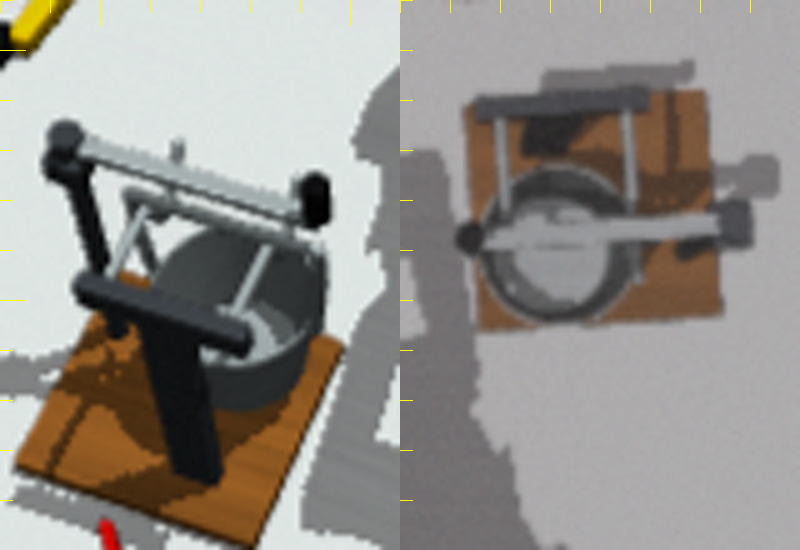

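The knob is back at its original shut pixel, (269,192.6), and the pail hangs under the bar in both bends.

```bash
python3 -c "
from station import ticket
print(ticket.sign_off())"
```

```text
the job is handed in; nothing more can be done
None
```

The pail hangs by its handle in the bends of both prongs, released, with the keeper bar shut over it, and the job was handed in at about 24 s of the 72 s; sign-off returned no verdict.

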